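# Cam-lock coupling on the drink tank

## Task

Push the cam-lock coupling fully home on the grooved filling spigot of the steel drink tank, then swing its two cam arms all the way down one after the other so that it is locked, and let go. Do it by feel and gently: press no harder than it takes, do not ram the coupling onto the spigot or bear down on an arm that has stopped, and leave everything else on the counter where it stands.

Things in the scene. Friction and masses are not known exactly. Their poses are not given: they have to be found in the camera images.
- coupling: Loose aluminium coupling, 0.32 to 0.5 kg in all, standing on the counter, open end down. Origin: centre of its lower rim, z up; cam arms towards its +y and -y. Round skirt 62 mm outside, 52 mm bore, 38 mm deep; closed top at z = 44 mm, on it a square grip block 34 x 34 mm, z = 44 to 92 mm, sides along x and y. May sit on the spigot at any yaw.
- grip (a point): Middle of the grip block, 70 mm above the coupling's origin. Grip it from above across the coupling's x (fingers on the -x and +x faces), clear of the arms.
- cam_a: Cam arm a on the coupling's +y side: flat steel bar with red end, 14 mm wide, 6 mm thick, 85 mm long. Origin on its hinge: 36 mm from the coupling's axis, 18 mm above its rim; hinge axis = coupling's x. Turns stiffly (0.2 N m: 3 N at the red end), stays where left. Its short cam nose turns into the spigot's groove as the arm goes down; the spigot's lip blocks it unless the coupling is nearly home.
- cam_b: Cam arm b on the coupling's -y side: flat steel bar with red end, 14 mm wide, 6 mm thick, 85 mm long. Origin on its hinge: 36 mm from the coupling's axis, 18 mm above its rim; hinge axis = coupling's x. Turns stiffly (0.2 N m: 3 N at the red end), stays where left. Its short cam nose turns into the spigot's groove as the arm goes down; the spigot's lip blocks it unless the coupling is nearly home.
- cam_a_turn (a joint): Angle of cam arm a (rad): 0 = open, pointing outwards and 45 degrees (0.78 rad) above horizontal; 1.48 = fully down at its end stop, pointing outwards and 40 degrees (0.70 rad) below horizontal. Starts at 0 to 0.25. Bear down with less than 30 N.
- cam_b_turn (a joint): Angle of cam arm b (rad): 0 = open, pointing outwards and 45 degrees (0.78 rad) above horizontal; 1.48 = fully down at its end stop, pointing outwards and 40 degrees (0.70 rad) below horizontal. Starts at 0 to 0.25. Bear down with less than 30 N.
- cam_a_pad (a point): On the middle line of cam arm a, 70 mm from its hinge, in the red end: push here (the upper face is 3 mm off this line).
- cam_b_pad (a point): On the middle line of cam arm b, 70 mm from its hinge, in the red end: push here (the upper face is 3 mm off this line).
- tank: Fixed steel drink tank 200 x 200 mm, flat top at z = 85 mm, small black tap on its -x side. Origin: centre of its underside, z up. A grooved steel spigot stands up from the middle of its top on a neck 44 mm across. More than 50 N between coupling and tank while it is being put on does damage.
- port (a point): Nominal seat for the coupling's origin when home: middle of the spigot flange's upper face (flange 80 mm across), 148 mm above the tank's origin. The spigot sits loosely in its thread: the true seat is firm but up to 5 mm higher or lower and up to 2.5 mm off in x and in y, which is not measured. Spigot above the seat: 50 mm across, groove at 4 to 22 mm, lip to 28 mm, bevel to 39 mm across at 37 mm.
- valve (a point): Middle of the nominal top of the blue valve plug (26 mm across) in the spigot's mouth, 50 mm above the port point, not following the plug. The coupling's closed top meets the plug 12 mm before home; it must be pushed down those 12 mm against a steady drag of about 12 N, and stays down. Home, the coupling's rim rests on the flange and the resistance rises sharply.
- blank_cap: Yellow plastic blanking cap with a knob, 60 mm across, 36 mm high. Bystander; origin at the centre of its underside.
- spare_gasket: Brick-red rubber gasket ring, 60 mm across, 8 mm high. Bystander; origin at the centre of its underside.
- sauce_red: Red sauce bottle, 56 mm across, 150 mm high. Bystander; origin at the centre of its underside.
- sauce_yellow: Yellow sauce bottle, 56 mm across, 150 mm high. Bystander; origin at the centre of its underside.
- cup: White plastic cup, 72 mm across, 90 mm high. Bystander; origin at the centre of its underside.
- pitcher: Red pitcher with a handle towards its +y, 116 mm across, 170 mm high. Bystander; origin at the centre of its underside.
- sweets_jar: Amber jar of sweets, green lid, 84 mm across, 110 mm high. Bystander; origin at the centre of its underside.
Mind the look-alikes: they are no part of the job. There is more than one size of the coupling; the job needs the middle-sized.

How it is judged:
By the outcome, as a careful person would: the job done as asked, in the order asked, and still so for the second after the job is handed in, with the robot touching nothing.
It also fails if it takes over 70 s, if anything falls off the work surface, if the arm or the gripper's body presses on something with over 40 N, if the wrist force passes 120 N, or if a joint passes its speed limit or range.

## Robot

A 6-joint arm with a two-finger parallel gripper is mounted at the origin on the work surface. World frame = base frame: x ahead of the robot, y to its left, z up, the work surface at z = 0. Lengths are in mm, angles in rad, forces in N, time in s.
With the tool pointing down it reaches from about 250 to 775 mm from the base axis. Payload 4 kg.
Tool frame: the origin (TCP) lies on the centre line of the jaws, within the pads' length; the fingertips stand 22 mm ahead of it and the grasp point (between the pads) lies 3 mm ahead of it (manip.nose_length is the distance from the TCP to the fingertips, in mm); x points along the fingers, y is the direction in which the jaws open and shut, and the axes are right-handed (so a half turn about x gives the same grasp; the last joint's range is limited). The gripper opens to 94 mm and grips with 3 to 60 N. Pads are 16 mm wide; open, the fingers measure 119 mm over their backs; the gripper's body (75 mm by 177 mm) begins 78 mm behind the grasp point.
Start: joints at [-1.398, 0.087, 1.371, -0, 1.684, -0.103], TCP at [149.771, -529.232, 227.506] pointing down, gripper open.
Joint ranges: [-3.1, 3.1], [-0.76, 2.03], [0.27, 2.55], [-1.08, 4.22], [0.17, 2.65], [-2.57, 2.57]. Speed limits (rad/s): [2.79, 2.79, 3.14, 3.14, 3.14, 3.14].

## Interface

Orientations are given as a unit quaternion [x, y, z, w].
In Python, from station import manip, gripper_to, solver, imaging, sign_off, status gives the robot as it stands. Calls block until the motion is done:
- manip.move_pose(position, orientation): joint-space move of the TCP to a pose.
- manip.move_straight(position, rotation=None, speed=150, threshold=None): straight line of the TCP; rotation=None keeps the orientation; speed is the mean speed in mm/s. With threshold (N) it stops when the force on the tool has changed by that much, and returns True; else False.
- manip.move_j(angles): joint-space move.
- gripper_to(opening, newtons=None): finger opening in mm; newtons is the grip in N (None keeps the last); returns when the fingers have stopped.
- manip.sleep(seconds).
- solver.inverse_kinematics(position, orientation): joint angles nearest the present ones, or None.
- imaging.snapshot(name): name is "side" or "top"; returns a dict with "color" (480x640x3 uint8, blue, green, red), "K" (3x3 intrinsics, pixels), "T" (4x4, takes a point from camera to world coordinates). Camera axes: x right, y down, z forward; pixel columns grow to the right and rows downward; lengths in mm; the calibration is good to about 2 mm. A picture is of the moment at which its call begins. There is no depth.
A pose or a line that the arm cannot do raises manip.IKError and nothing moves.
- sign_off(): hands the job in, once; it reports no verdict.
Readings, each from a call of its own:
- status.read_clock(): time.
- status.read_joint_positions(): joint angles.
- status.read_qvel(): joint speeds.
- status.read_joint_efforts(): joint torques, N m.
- status.read_ee_pos(): TCP position.
- status.read_tcp_rot(): TCP orientation.
- status.read_ft_force(): force on the tool from outside, world axes, zero at the start.
- status.read_moment(): the same for the moment, N m.
- status.read_finger_gap(): finger opening in mm.
Only numpy, scipy, OpenCV 4.12 (cv2) and the standard library are available. Lean on these libraries where they do the work, as an engineer would, in place of code of your own. Each camera call takes 0.05 s, during which the arm holds its last target.

## Working session

There is one attempt and no reset: what is moved stays moved. The work goes in short steps, each a Python script; the robot and the scene stay as the last script left them, time stands still between calls to the robot, and variables do not carry over. Pictures are saved under pics/ and viewed, and the job is handed in when it is done.

```bash
ls; mkdir -p pics
python3 - <<'E'
from station import imaging,status
import cv2,numpy as np
for n in("side","top"):
    s=imaging.snapshot(n); cv2.imwrite(f"pics/{n}0.png",s["color"]); print(n,s["K"],np.round(s["T"],3))
print(status.read_clock(),status.read_ee_pos(),status.read_tcp_rot(),status.read_ft_force())
E
```

```text
pics
side [[489.84932283   0.         316.12842898]
 [  0.         489.84932283 244.18354826]
 [  0.           0.           1.        ]] [[-9.78000e-01 -1.18000e-01  1.70000e-01  3.59565e+02]
 [-2.07000e-01  5.59000e-01 -8.03000e-01  8.60302e+02]
 [ 0.00000e+00 -8.21000e-01 -5.71000e-01  7.60327e+02]
 [ 0.00000e+00  0.00000e+00  0.00000e+00  1.00000e+00]]
top [[501.32156234   0.         324.68663305]
 [  0.         501.32156234 229.27435687]
 [  0.           0.           1.        ]] [[ 3.900000e-02 -9.730000e-01  2.270000e-01  2.326190e+02]
 [-9.990000e-01 -3.700000e-02  1.200000e-02 -5.230000e-01]
 [-4.000000e-03 -2.270000e-01 -9.740000e-01  1.495269e+03]
 [ 0.000000e+00  0.000000e+00  0.000000e+00  1.000000e+00]]
0.1 [ 149.67648351 -528.7812964   226.40645156] [-0.70036349 -0.09790509  0.70042452 -0.09649387] [0.92387502 0.58916651 0.31718809]
```

View pics/side0.png

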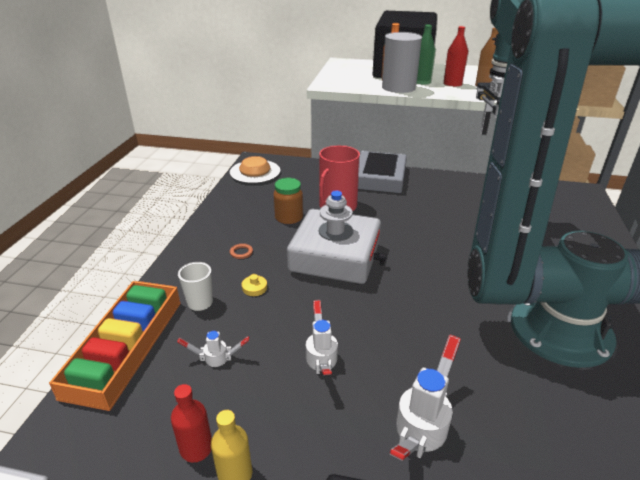

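View pics/top0.png

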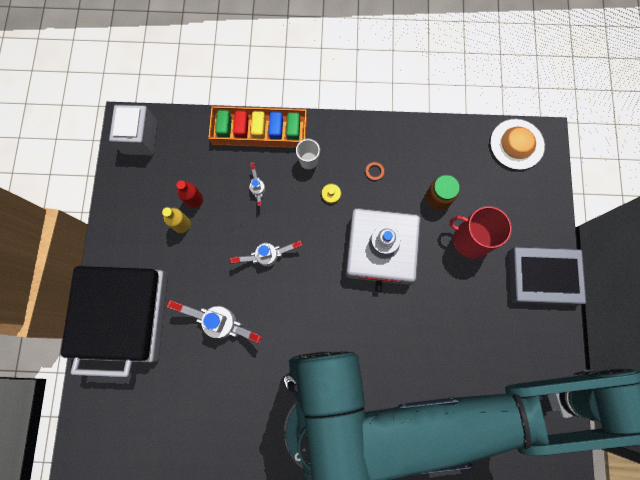

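The top view has three couplings: small at (256,187), middle at (265,253) and large at (218,322). The tank is at (384,245) with its tap at (377,287). I'll zoom in next.

Run:
```python
import cv2,numpy as np
t=cv2.imread("pics/top0.png"); s=cv2.imread("pics/side0.png")
def c(im,x,y,w,h,k):return cv2.resize(im[y:y+h,x:x+w],None,fx=k,fy=k,interpolation=cv2.INTER_CUBIC)
a=c(t,225,235,80,40,5); b=c(t,340,200,80,95,5)
d=c(s,295,290,55,95,5); e=c(s,280,180,115,105,5)
cv2.imwrite("pics/z1.png",a);
A=np.zeros((480,680,3),np.uint8);A[:475,:275]=d;A[:475,280:680]=b
cv2.imwrite("pics/z2.png",A);cv2.imwrite("pics/z3.png",e)
```

```text
(no output)
```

View pics/z1.png

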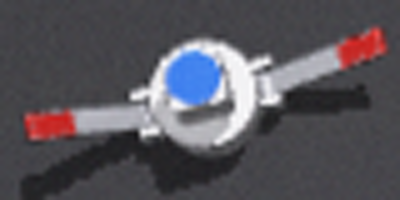

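View pics/z2.png

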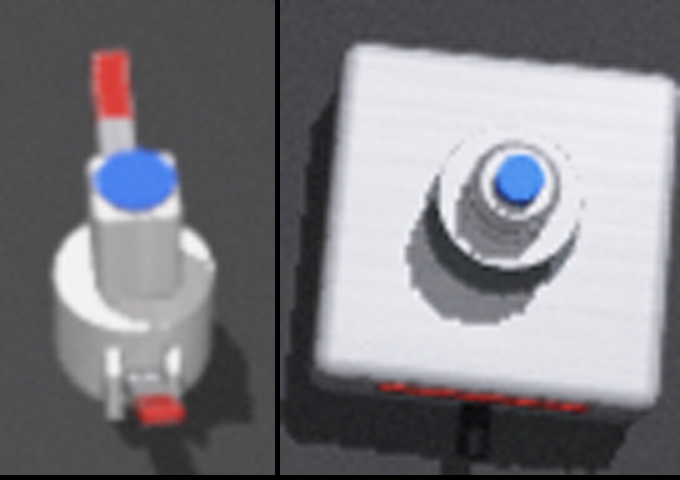

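View pics/z3.png

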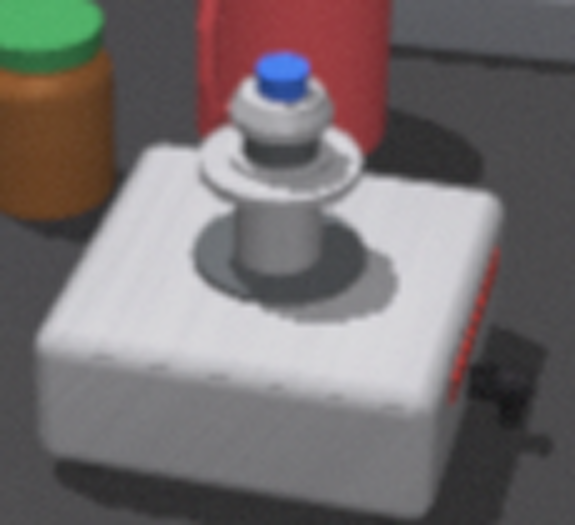

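```bash
cat > h.py <<'E'
import cv2,numpy as np
from scipy.optimize import least_squares
C={}
def setcam(n,s): C[n]=(np.array(s["K"]),np.array(s["T"]))
def proj(n,p):
    K,T=C[n]; p=np.atleast_2d(p); q=(p-T[:3,3])@T[:3,:3]; q=q@K.T
    return q[:,:2]/q[:,2:]
def blobs(im,kind,box):
    x,y,w,h=box; hsv=cv2.cvtColor(im[y:y+h,x:x+w],cv2.COLOR_BGR2HSV).astype(int)
    H,S,V=hsv[...,0],hsv[...,1],hsv[...,2]
    m=((H>95)&(H<130)&(S>120)&(V>80)) if kind=="blue" else (((H<8)|(H>172))&(S>120)&(V>80))
    n,l,st,ce=cv2.connectedComponentsWithStats(m.astype(np.uint8))
    return [(tuple(np.round(ce[i]+[x,y],2)),st[i].tolist()) for i in range(1,n) if st[i,4]>8]
def ray(n,uv,z):
    K,T=C[n]; d=T[:3,:3]@np.linalg.inv(K)@[uv[0],uv[1],1]; o=T[:3,3]
    return o+d*(z-o[2])/d[2]
def tri(uvs):
    return least_squares(lambda p:np.concatenate([proj(n,p)[0]-uv for n,uv in uvs.items()]),[400,100,100])
E
python3 - <<'E'
from h import *
from station import imaging
ims={}
for n in("side","top"):
    s=imaging.snapshot(n); setcam(n,s); ims[n]=s["color"]
for nm,bt,bs in (("coupling",(225,235,80,40),(295,290,55,95)),("plug",(360,215,50,50),(315,180,45,50))):
    for k in("blue","red"):
        print(nm,k,"top",blobs(ims["top"],k,bt)); print("   side",blobs(ims["side"],k,bs))
    r=tri({"top":blobs(ims["top"],"blue",bt)[0][0],"side":blobs(ims["side"],"blue",bs)[0][0]}); print(r.x,r.fun)
E
```

```text
coupling blue top [((np.float64(263.25), np.float64(250.08)), [33, 10, 11, 11, 85])]
   side [((np.float64(321.67), np.float64(325.51)), [19, 30, 16, 12, 142])]
coupling red top [((np.float64(297.04), np.float64(243.98)), [68, 6, 9, 7, 45]), ((np.float64(234.53), np.float64(259.67)), [5, 22, 10, 6, 45])]
   side [((np.float64(316.89), np.float64(306.59)), [19, 10, 7, 13, 76]), ((np.float64(326.49), np.float64(371.69)), [27, 79, 10, 6, 45])]
[490.64634964 189.19769158  93.91098251] [-0.00540962  0.20422929 -0.13332583 -0.03593292]
plug blue top [((np.float64(387.37), np.float64(235.51)), [23, 16, 10, 10, 73])]
   side [((np.float64(336.05), np.float64(194.96)), [17, 11, 9, 9, 74])]
plug red top []
   side [((np.float64(339.59), np.float64(190.29)), [5, 0, 38, 30, 707])]
[ 525.07843489 -151.78238184  190.08264034] [ 0.00025921  0.12770468 -0.10994175 -0.03074635]
```

Run:
```python
from h import *
from station import imaging
for n in("side","top"): setcam(n,imaging.snapshot(n))
for t,s in(((297.04,243.98),(316.89,306.59)),((234.53,259.67),(326.49,371.69))):
    r=tri({"top":t,"side":s}); v=r.x-[490.6,189.2,18]; print(r.x,r.fun,v,np.hypot(*v[:2])-36,np.degrees(np.arctan2(v[1],v[0])), np.degrees(np.arctan2(v[2],np.hypot(*v[:2])-36)))
# plug: match plug top/side model: silhouette hull centroid vs. unknown top height
cyl=lambda c,r,z0,z1:np.array([[c[0]+r*np.cos(a),c[1]+r*np.sin(a),z] for z in(z0,z1) for a in np.linspace(0,6.28,60)])
def hc(n,P):
    h=cv2.convexHull(proj(n,P).astype(np.float32)); m=cv2.moments(h); return np.array([m["m10"]/m["m00"],m["m01"]/m["m00"]]),m["m00"]
obs={"top":((387.37,235.51),73),"side":((336.05,194.96),74)}
for hh in(6,9,13):
    f=lambda p:np.concatenate([hc(n,cyl(p,13,p[2]-hh,p[2]))[0]-o[0] for n,o in obs.items()])
    r=least_squares(f,[525,-152,195],diff_step=1e-4); print(hh,r.x,r.fun,[hc(n,cyl(r.x,13,r.x[2]-hh,r.x[2]))[1] for n in obs])
# coupling blue disc as 1 to 3mm
# flange and tank corners rough
im={n:imaging.snapshot(n)["color"] for n in C}
print([ (blobs(im["top"],"red",(330,190,100,110)))])
```

```text
[519.52739904  96.65303318  55.36812242] [-0.00324899  0.23952047 -0.16791545 -0.04602635] [ 28.92739904 -92.54696682  37.36812242] 60.96254680550531 -72.6423251566497 31.506986363117946
[464.47331593 274.18586607  65.23752108] [-0.01282994  0.26529732 -0.16055736 -0.04202796] [-26.12668407  84.98586607  47.23752108] 52.91119755969238 107.08867789701013 41.757516126112804
6 [ 525.0702176  -151.7536487   193.16493508] [ 0.00017534  0.1223557  -0.10530391 -0.02943722] [78.39432050823234, 69.85650013503619]
9 [ 525.06177515 -151.74402164  194.66598568] [ 0.00017586  0.118766   -0.10222056 -0.02868798] [81.10479173762724, 81.94589190301485]
13 [ 525.05007648 -151.73042756  196.66280109] [-8.17571618e-07  1.13936352e-01 -9.80703778e-02 -2.75701730e-02] [84.7187899989076, 98.06539894314483]
[[((np.float64(379.93), np.float64(279.07)), [30, 87, 41, 5, 45])]]
```

```bash
cat >> h.py <<'E'
from scipy.spatial.transform import Rotation as Ro
def quat(th,tilt=0):
    c,s=np.cos(th),np.sin(th)
    R=np.column_stack([[0,0,-1],[c,s,0],[s,-c,0]])
    return Ro.from_matrix(R).as_quat()
def adeg(d): return np.radians(d)
E
python3 - <<'E'
from h import *
from station import imaging,solver,status
im={}
for n in("side","top"):
    s=imaging.snapshot(n); setcam(n,s); im[n]=s["color"]
print("pitcher",ray("top",(488,230),170),"handle",ray("top",(456,222),130),"jar",ray("top",(446,187),110),"tap",ray("top",(377,290),40))
# overlay
def circ(c,r,z):return np.array([[c[0]+r*np.cos(a),c[1]+r*np.sin(a),z] for a in np.linspace(0,6.28,80)])
out=[]
for n,boxs in (("top",[(340,200,80,60),(225,225,80,60)]),("side",[(295,180,80,60),(285,300,80,85)])):
    for x,y,w,h in boxs:
        k=5; I=cv2.resize(im[n][y:y+h,x:x+w],None,fx=k,fy=k,interpolation=cv2.INTER_CUBIC)
        def dr(P,col):
            q=((proj(n,P)-[x,y]+.5)*k).astype(int); cv2.polylines(I,[q.reshape(-1,1,2)],False,col,1)
        c=(525.05,-151.7)
        for r,z in((40,147),(25,175),(19.5,184),(13,197)): dr(circ(c,r,z),(0,255,0))
        c=(490.6,189.2)
        for r,z in((31,0),(31,44),(12,92)): dr(circ(c,r,z),(0,255,0))
        th=adeg(17.2); X=np.array([np.cos(th),np.sin(th)]);Y=np.array([-X[1],X[0]])
        for z in(44,92): dr(np.array([[*(np.array(c)+a*X+b*Y),z] for a,b in((17,17),(17,-17),(-17,-17),(-17,17),(17,17))]),(255,0,255))
        out.append(I)
cv2.imwrite("pics/o1.png",np.hstack(out[:2])); I=np.zeros((425,800,3),np.uint8); I[:300,:400]=out[2]; I[:,400:]=out[3]; cv2.imwrite("pics/o2.png",I)
for p,d in(((490.6,189.2,73),17.2),((525,-151.7,220),17.2),((525,-151.7,220),90),((525,-151.7,220),-73),((525,-151.7,220),0)):
    for e in(0,180): print(p,d+e,solver.inverse_kinematics(list(p),quat(adeg(d+e)).tolist()))
E
```

```text
pitcher [ 555.52510669 -426.36280338  170.        ] handle [ 584.95373605 -350.49624345  130.        ] jar [ 693.4435628  -328.92073367  110.        ] tap [ 396.25478633 -140.80886039   40.        ]
(490.6, 189.2, 73) 17.2 [ 2.60224321e-01  1.17128159e-01  1.65133011e+00 -4.44089210e-16
  1.37313439e+00 -3.99723108e-02]
(490.6, 189.2, 73) 197.2 None
(525, -151.7, 220) 17.2 [-3.85049261e-01  8.09397647e-02  1.39221193e+00 -4.44089210e-16
  1.66844096e+00 -6.85245893e-01]
(525, -151.7, 220) 197.2 [-3.85049261e-01  8.09397647e-02  1.39221193e+00 -4.44089210e-16
  1.66844096e+00  2.45634676e+00]
(525, -151.7, 220) 90 [-3.85049261e-01  8.09397647e-02  1.39221193e+00 -4.44089210e-16
  1.66844096e+00 -1.95584559e+00]
(525, -151.7, 220) 270 [-3.85049261e-01  8.09397647e-02  1.39221193e+00 -4.44089210e-16
  1.66844096e+00  1.18574707e+00]
(525, -151.7, 220) -73 [-0.38504926  0.08093976  1.39221193  0.          1.66844096  0.88904109]
(525, -151.7, 220) 107 [-3.85049261e-01  8.09397647e-02  1.39221193e+00 -4.44089210e-16
  1.66844096e+00 -2.25255156e+00]
(525, -151.7, 220) 0 [-3.85049261e-01  8.09397647e-02  1.39221193e+00 -4.44089210e-16
  1.66844096e+00 -3.85049261e-01]
(525, -151.7, 220) 180 None
```

View pics/o1.png

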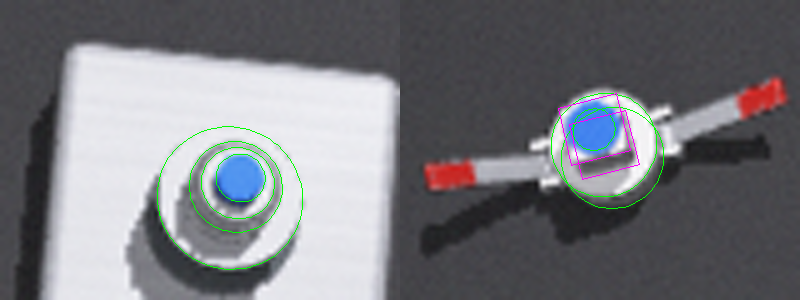

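View pics/o2.png

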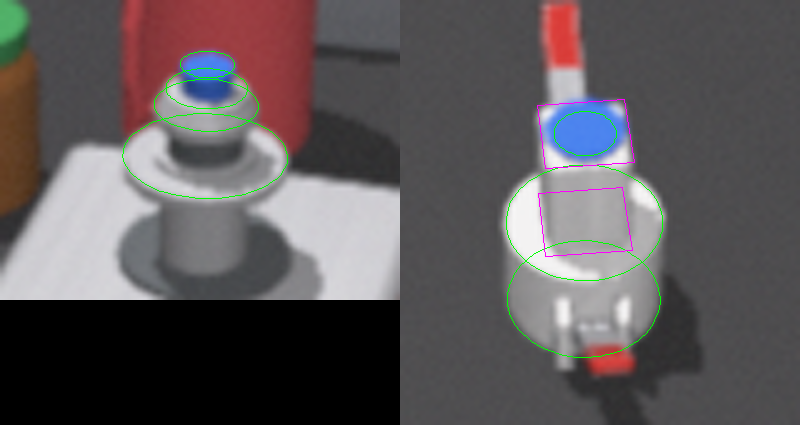

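The overlays fit: the spigot axis is about (525,-152) with the flange near z=147. The middle coupling is at (490.6,189.2) with a yaw of 17°. I'll go and grasp it.

Run:
```python
from h import *
from station import *
from station import manip,gripper_to,status,imaging
q=quat(adeg(17.2)).tolist()
p=status.read_ee_pos()
manip.move_straight([p[0]+20,p[1],320],speed=250)
manip.move_pose([490.6,189.2,260],q)
manip.move_straight([490.6,189.2,110],speed=200)
f0=np.array(status.read_ft_force())
print(manip.move_straight([490.6,189.2,73],speed=60,threshold=6),status.read_ee_pos())
s=imaging.snapshot("side");cv2.imwrite("pics/s1.png",s["color"][200:440,200:440].repeat(2,0).repeat(2,1))
gripper_to(20,40)
print(status.read_finger_gap(),f0,status.read_ft_force(),status.read_moment(),status.read_clock(),status.read_ee_pos())
s=imaging.snapshot("side");cv2.imwrite("pics/s2.png",s["color"][200:440,200:440].repeat(2,0).repeat(2,1))
```

```text
False [490.72327106 189.23058962  73.02512061]
33.81375273534683 [ 0.50262987 -0.22240495  0.87961897] [ 1.38814467  0.08470282 -0.49765646] [ 0.04117987 -0.31220752  0.02212373] 6.475 [490.92102408 189.30871625  73.05570235]
```

View pics/s2.png

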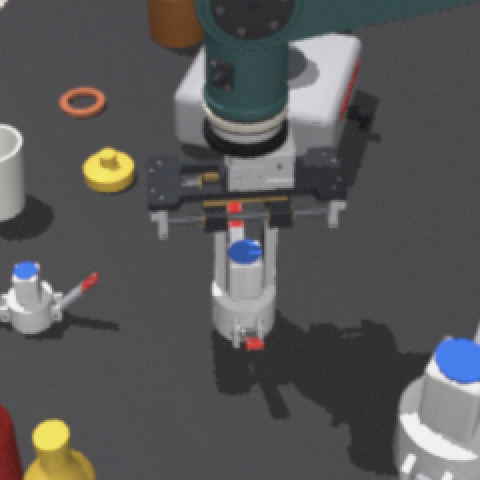

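The coupling is gripped square, with a gap of 33.8 mm. I'll lift it, carry it over and check above the spigot.

Run:
```python
from h import *
from station import manip,gripper_to,status,imaging
q=quat(adeg(17.2)).tolist()
manip.move_straight([490.7,189.2,300],speed=250)
print(status.read_ft_force(),status.read_finger_gap())
manip.move_pose([525.05,-151.7,300],q)
manip.move_straight([525.05,-151.7,288],speed=100)
manip.sleep(.3)
print(status.read_ft_force(),status.read_moment(),status.read_ee_pos(),status.read_clock())
for n in("side","top"):
    s=imaging.snapshot(n);setcam(n,s);cv2.imwrite(f"pics/{n}3.png",s["color"])
s=cv2.imread("pics/side3.png");x,y=260,100
print(proj("side",[525.05,-151.7,215]),proj("side",[525.05,-151.7,197]))
cv2.imwrite("pics/s3.png",cv2.resize(s[y:y+150,x:x+160],None,fx=4,fy=4,interpolation=cv2.INTER_CUBIC))
```

```text
[-1.16178469 -1.00463914 -3.79345688] 33.73141907187739
[ 0.38064613  1.21449255 -2.81983795] [-0.06811461 -0.02686123 -0.02737415] [ 525.23192016 -151.57718979  288.48588867] 9.4417
[[336.19123799 185.64506687]] [[336.01333186 192.38751891]]
```

View pics/s3.png

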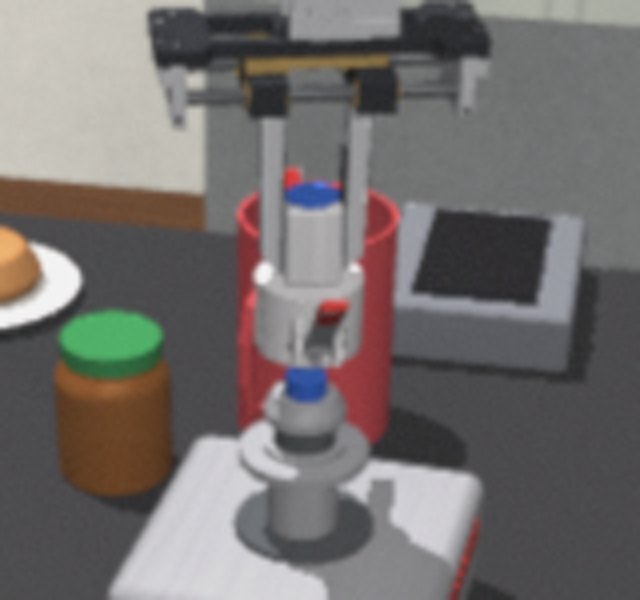

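View pics/top3.png

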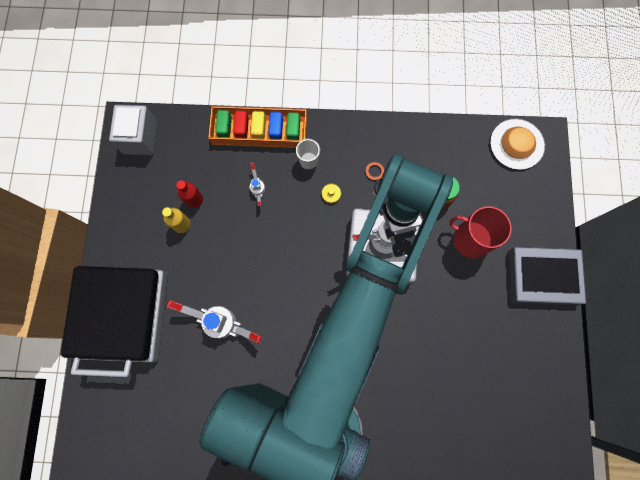

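Run:
```python
from h import *
from station import manip,gripper_to,status,imaging
manip.move_straight([525.05,-151.7,262],speed=80)
manip.sleep(.2)
f0=np.mean([status.read_ft_force() for _ in range(5)],0);print(f0)
for z in np.arange(258,224,-4):
    hit=manip.move_straight([525.05,-151.7,float(z)],speed=25,threshold=7)
    print(hit,np.round(status.read_ee_pos(),2),np.round(np.array(status.read_ft_force())-f0,1),np.round(status.read_moment(),2),round(status.read_clock(),2))
    if hit:break
```

```text
[-0.67248561 -0.43746875 -3.03080661]
False [ 524.94 -151.67  257.72] [ 0.1  1.2 -0.4] [-0.02 -0.16 -0.03] 10.53
False [ 524.9  -151.64  253.6 ] [ 0.9  0.  -0.7] [-0.02 -0.06 -0.02] 10.83
False [ 524.91 -151.65  249.67] [ 1.   1.6 -1. ] [-0.02 -0.07 -0.  ] 11.14
False [ 525.   -151.68  245.71] [ 0.3  1.3 -1.1] [-0.01 -0.12  0.03] 11.45
False [ 525.02 -151.7   241.72] [ 1.1  0.3 -0.4] [-0.03 -0.14  0.02] 11.76
False [ 525.01 -151.71  237.68] [ 0.8  0.6 -2.1] [-0.09 -0.17 -0.06] 12.07
False [ 524.99 -151.72  233.69] [ 1.3  0.6 -1. ] [-0.11 -0.19 -0.02] 12.38
False [ 525.02 -151.68  229.92] [ 0.7  1.2 -0.7] [-0.04 -0.22 -0.02] 12.68
True [ 524.95 -151.66  228.69] [ 1.2 -0.3  5.7] [-0.03 -0.13 -0.07] 12.89
```

It slid on with almost no side force and met the plug at TCP z≈229, so home should be about 217. I'll push on in small steps.

Run:
```python
from h import *
from station import manip,gripper_to,status,imaging
f0=np.array([-.67,-.44,-3.03])
z=228.7
while z>212.5:
    z-=1.0 if z>219 else .5
    manip.move_straight([525.0,-151.7,float(z)],speed=12)
    F=np.mean([status.read_ft_force() for _ in range(3)],0)-f0
    print(round(z,1),np.round(status.read_ee_pos(),2),np.round(F,1),np.round(status.read_moment(),2),round(status.read_finger_gap(),2),round(status.read_clock(),2))
    if F[2]>22 or np.hypot(*F[:2])>12:break
```

```text
227.7 [ 525.12 -151.72  228.67] [-1.   0.2  7.9] [0.04 0.16 0.  ] 33.76 13.14
226.7 [ 525.11 -151.72  228.3 ] [-1.   1.3  9.5] [0.1  0.31 0.04] 33.6 13.39
225.7 [ 525.11 -151.74  227.54] [-1.6  1.2  9.5] [ 0.15  0.33 -0.05] 33.62 13.64
224.7 [ 525.11 -151.71  226.67] [-1.8  1.  10. ] [ 0.15  0.41 -0.03] 33.36 13.89
223.7 [ 525.1  -151.73  225.71] [-1.9  1.2 11.1] [ 0.13  0.35 -0.03] 33.91 14.14
222.7 [ 525.1  -151.73  224.72] [-1.1  1.5 10.2] [0.16 0.39 0.05] 33.63 14.39
221.7 [ 525.11 -151.73  223.7 ] [-2.   1.7 10.5] [0.13 0.41 0.01] 33.62 14.64
220.7 [ 525.11 -151.73  222.71] [-1.5  1.5 10.2] [ 0.13  0.38 -0.03] 33.73 14.89
219.7 [ 525.11 -151.72  221.71] [-1.9  0.3 11. ] [ 0.15  0.38 -0.03] 33.96 15.14
218.7 [ 525.1  -151.71  220.7 ] [-1.6  1.1 10.2] [ 0.21  0.41 -0.03] 33.35 15.39
218.2 [ 525.09 -151.72  220.23] [-2.1  1.6 10.4] [ 0.14  0.44 -0.02] 33.65 15.64
217.7 [ 525.11 -151.71  219.76] [-2.3  1.4 11.3] [0.12 0.45 0.03] 33.9 15.89
217.2 [ 525.1  -151.71  219.28] [-1.2  1.5 10.8] [0.1  0.46 0.02] 33.88 16.14
216.7 [ 525.12 -151.71  218.77] [-1.6  1.1 11.5] [0.12 0.35 0.01] 33.92 16.39
216.2 [ 525.11 -151.73  218.29] [-1.7  1.6 10.8] [0.18 0.41 0.05] 33.63 16.64
215.7 [ 525.09 -151.72  218.05] [-2.   1.  11.6] [0.14 0.56 0.02] 33.98 16.89
215.2 [ 525.1  -151.7   218.07] [-2.6  0.9 13.4] [ 0.2   0.72 -0.02] 33.82 17.14
214.7 [ 525.08 -151.69  218.05] [-2.7  1.8 14.3] [ 0.26  0.76 -0.02] 33.7 17.39
214.2 [ 525.09 -151.72  218.05] [-3.4  2.7 16.6] [ 0.31  0.94 -0.01] 34.12 17.64
213.7 [ 525.05 -151.69  218.03] [-2.6  1.8 18.1] [ 0.32  1.08 -0.1 ] 33.84 17.89
213.2 [ 525.05 -151.71  218.02] [-3.2  2.3 19.9] [ 0.35  1.21 -0.03] 33.91 18.14
212.7 [ 525.04 -151.71  218.05] [-4.7  2.9 20.4] [ 0.44  1.37 -0.01] 33.82 18.39
212.2 [ 525.06 -151.74  218.01] [-4.9  2.8 22.6] [ 0.51  1.51 -0.07] 33.67 18.64
```

Firm stop at z=218.05, with the force rising from 11 to 22 N. It's home and the seat is at about 145. I'll unload, release and look.

Run:
```python
from h import *
from station import manip,gripper_to,status,imaging
manip.move_straight([525.05,-151.7,217.3],speed=40)
gripper_to(70)
manip.move_straight([525.05,-151.7,300],speed=200)
# retreat sideways toward +y arm for a view
manip.move_pose([480,20,320],quat(adeg(17.2)).tolist())
ims=[]
for n in("side","top"):
    s=imaging.snapshot(n);setcam(n,s);cv2.imwrite(f"pics/{n}4.png",s["color"]); 
    x,y=(270,130) if n=="side" else (325,190)
    ims.append(cv2.resize(s["color"][y:y+120,x:x+100],None,fx=4,fy=4,interpolation=cv2.INTER_CUBIC))
    b=(300,150,80,60) if n=="side" else (350,205,70,70)
    print(n,blobs(s["color"],"blue",b),blobs(s["color"],"red",(270,130,120,150) if n=="side" else (340,200,90,100)))
cv2.imwrite("pics/c4.png",np.hstack(ims))
print(status.read_clock(),status.read_ft_force())
```

```text
side [((np.float64(337.0), np.float64(176.5)), [31, 24, 13, 6, 62])] [((np.float64(345.68), np.float64(168.36)), [59, 16, 31, 65, 1112]), ((np.float64(320.65), np.float64(193.33)), [50, 43, 3, 34, 63]), ((np.float64(341.89), np.float64(205.56)), [69, 74, 7, 4, 18]), ((np.float64(374.11), np.float64(245.36)), [101, 103, 8, 24, 28])]
top [((np.float64(389.5), np.float64(231.82)), [34, 21, 12, 12, 105])] [((np.float64(422.77), np.float64(225.62)), [77, 22, 12, 8, 56]), ((np.float64(356.02), np.float64(242.22)), [11, 40, 10, 5, 41]), ((np.float64(380.24), np.float64(279.09)), [20, 77, 41, 5, 46])]
21.0583 [-0.04432735 -0.32434192 -0.82760254]
```

View pics/c4.png

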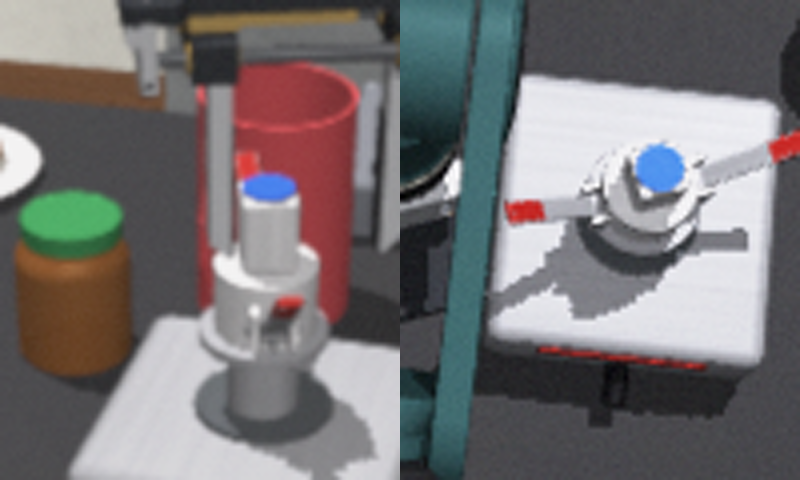

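```bash
cat > arm.py <<'E'
from h import *
from station import manip,gripper_to,status,imaging
ctr=np.array([525.05,-151.7]); zs=145.0
def tip(phi,ang,off=0.,s=70.):
    u=np.array([np.cos(ang),np.sin(ang)])
    r=36+s*np.cos(phi)-(3+off)*np.sin(phi); z=zs+18+s*np.sin(phi)+(3+off)*np.cos(phi)
    r-=8*np.clip(phi/.15,-1,1)
    return np.array([*(ctr+r*u),z+22])
def swing(ang,phi0,jaw,f0,phi_end=-0.85,lim=13):
    u=np.array([np.cos(ang),np.sin(ang)])
    P=phi0
    while P>phi_end:
        P-=0.06 if P>-.55 else .025
        manip.move_straight(tip(P,ang).tolist(),speed=45)
        F=np.mean([status.read_ft_force() for _ in range(3)],0)-f0
        n=np.array([*(-np.sin(P)*u),np.cos(P)]); fn=F@n
        e=np.array(status.read_ee_pos()); d=e-tip(P,ang)
        print(round(P,3),"fn %.1f"%fn,np.round(F,1),"lag",np.round([d[:2]@u,d[2]],1),round(status.read_clock(),2))
        if fn>lim or np.linalg.norm(F)>lim+4: return P,fn
    return P,fn
E
python3 - <<'E'
from arm import *
for n in("side","top"): setcam(n,imaging.snapshot(n))
b=ray("top",(389.5,231.8),238);print(b)
p1=ray("top",(422.77,225.62),145+55);p2=ray("top",(356.02,242.22),145+65);v=p2-p1
print("yaw",np.degrees(np.arctan2(v[1],v[0])),p1,p2)
print(np.round(proj("side",[525.05,-151.7,238]),1))
for a in(107.2,-72.8): print(tip(.75,adeg(a),25),tip(-.7,adeg(a)))
E
```

```text
[ 524.65162529 -151.59477727  238.        ]
yaw 106.94012902666006 [ 553.64850873 -244.24998356  200.        ] [499.88408452 -67.73499065 210.        ]
[[336.4 176.9]]
[507.26838431 -94.25688099 253.20200153] [495.6354453  -56.67692698 142.19928846]
[ 542.83161569 -209.14311901  253.20200153] [ 554.4645547  -246.72307302  142.19928846]
```

Run:
```python
from arm import *
q=quat(adeg(17.2)).tolist(); a=adeg(107.2)
gripper_to(0,20); print(status.read_finger_gap())
s=tip(.97,a); 
manip.move_pose([s[0],s[1],s[2]+40],q); manip.move_straight(s.tolist(),speed=120); manip.sleep(.2)
f0=np.mean([status.read_ft_force() for _ in range(5)],0); print(s,f0)
print(swing(a,.94,None,f0))
```

```text
0.42918039207545894
[505.80049709 -89.51490356 244.43789853] [-0.1805466   0.00569449  0.33269212]
0.88 fn -0.7 [-0.2  0.4 -0.5] lag [ 0.3 -0.1] 23.79
0.82 fn -0.2 [ 0.3  0.2 -0.2] lag [ 0.2 -0.3] 24.04
0.76 fn -0.2 [ 0.8 -0.5 -1. ] lag [ 0.2 -0.1] 24.29
0.7 fn 1.5 [ 0.4 -0.   1.9] lag [-0.1  0.2] 24.54
0.64 fn 1.4 [ 1.2 -1.1  0.7] lag [-0. -0.] 24.79
0.58 fn 2.2 [ 0.2 -1.9  1.4] lag [ 0.2 -0.3] 25.04
0.52 fn 0.6 [ 0.5 -1.6 -0.3] lag [ 0.2 -0.4] 25.29
0.46 fn 1.6 [ 0.4 -2.   0.8] lag [ 0.2 -0.4] 25.54
0.4 fn 0.9 [ 0.8 -1.2  0.4] lag [ 0.2 -0.4] 25.79
0.34 fn -0.1 [ 1.2 -0.6 -0.4] lag [ 0.2 -0.4] 26.04
0.28 fn 1.0 [ 0.8 -1.3  0.6] lag [ 0.2 -0.4] 26.29
0.22 fn 0.6 [ 0.9 -1.3  0.3] lag [ 0.2 -0.4] 26.54
0.16 fn 0.4 [ 1.2 -0.9  0.2] lag [ 0.2 -0.4] 26.79
0.1 fn 1.1 [ 1.2 -0.6  1. ] lag [ 0.4 -0.4] 27.06
0.04 fn -0.1 [ 0.9 -1.3 -0.2] lag [ 0.5 -0.4] 27.33
-0.02 fn 0.5 [ 0.6 -1.1  0.5] lag [ 0.4 -0.3] 27.6
-0.08 fn 0.7 [ 0.2 -0.1  0.7] lag [ 0.4 -0.3] 27.87
-0.14 fn 0.8 [ 0.3 -1.4  1. ] lag [ 0.4 -0.4] 28.13
-0.2 fn 0.3 [ 0.7 -0.6  0.5] lag [ 0.2 -0.5] 28.38
-0.26 fn 1.1 [-0.   0.   1.2] 
[... 240 characters left out ...]
0.5 0.  1.5] lag [-0.1 -0.3] 29.88
-0.585 fn 1.6 [-0.1  1.3  1.1] lag [ 0.  -0.1] 30.13
-0.61 fn 1.5 [0.8 1.9 0.7] lag [ 0.  -0.1] 30.38
-0.635 fn 1.8 [0.6 1.6 1.2] lag [-0.  -0.1] 30.63
-0.66 fn 1.7 [-0.1  1.   1.4] lag [-0.1 -0.1] 30.88
-0.685 fn 2.0 [0.6 0.5 2.4] lag [-0.  -0.1] 31.13
-0.71 fn 2.2 [0.3 2.1 1.3] lag [-0.  -0.1] 31.38
-0.735 fn 1.3 [-0.1  1.3  0.6] lag [-0.1 -0.1] 31.63
-0.76 fn 2.1 [-0.1  1.4  1.6] lag [-0.  -0.1] 31.88
-0.785 fn 2.4 [-0.8  2.6  0.7] lag [-0.1 -0.1] 32.13
-0.81 fn 4.1 [0.2 3.1 2.8] lag [ 0.2 -0. ] 32.38
-0.835 fn 6.8 [-1.9  5.1  4.2] lag [0.7 0.3] 32.63
-0.86 fn 10.5 [-2.4  7.2  7.3] lag [1.3 0.8] 32.88
(-0.8600000000000008, np.float64(10.529545913416419))
```

Resistance rose sharply only at the end, from 2 to 10 N. I'll back off and look.

Run:
```python
from arm import *
a=adeg(107.2); u=np.array([np.cos(a),np.sin(a),0])
s=tip(-.7,a,12); manip.move_straight(s.tolist(),speed=80)
s[2]=310; manip.move_straight(s.tolist(),speed=250)
manip.move_pose([470,60,320],quat(adeg(17.2)).tolist())
ims=[]
for n in("side","top"):
    s=imaging.snapshot(n);setcam(n,s);cv2.imwrite(f"pics/{n}5.png",s["color"]); 
    x,y=(270,130) if n=="side" else (325,190)
    ims.append(cv2.resize(s["color"][y:y+120,x:x+100],None,fx=4,fy=4,interpolation=cv2.INTER_CUBIC))
    print(n,blobs(s["color"],"blue",(300,150,80,60) if n=="side" else (350,205,70,70)))
    for phi in(-.698,-.6):
        h=36; print(phi,proj(n,[*(ctr+u[:2]*(h+85*np.cos(phi))),zs+18+85*np.sin(phi)])[0]-[x,y])
cv2.imwrite("pics/c5.png",np.hstack(ims)); print(status.read_clock())
```

```text
side [((np.float64(335.89), np.float64(176.26)), [31, 23, 10, 7, 53])]
-0.698 [ 70.60098421 117.36468406]
-0.6 [ 70.97524445 116.26079729]
top [((np.float64(389.9), np.float64(231.26)), [34, 21, 12, 12, 105])]
-0.698 [24.41200075 60.99182796]
-0.6 [22.78521098 61.01292264]
34.7333
```

View pics/c5.png

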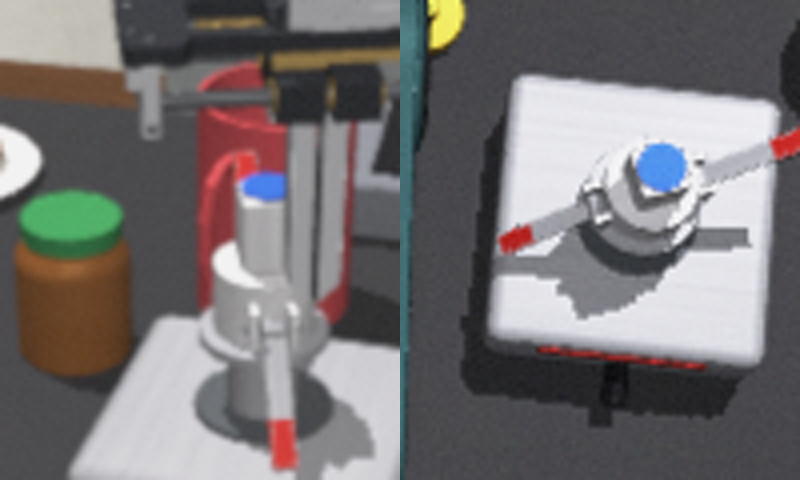

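Arm 1's tip is at crop (71,117), which is where fully down predicts. The coupling is still level, so on to the second arm.

Run:
```python
from arm import *
q=quat(adeg(17.2)).tolist(); a=adeg(-72.8)
s=tip(.80,a)
manip.move_pose([s[0],s[1],310],q); manip.move_straight(s.tolist(),speed=150); manip.sleep(.2)
f0=np.mean([status.read_ft_force() for _ in range(5)],0); print(s,f0)
print(swing(a,.76,None,f0,phi_end=-.88,lim=10.3))
s=tip(-.7,a,12); manip.move_straight(s.tolist(),speed=80)
s[2]=310; manip.move_straight(s.tolist(),speed=250)
manip.move_pose([470,60,320],q)
ims=[]
u=np.array([np.cos(a),np.sin(a)])
for n in("side","top"):
    s=imaging.snapshot(n);setcam(n,s);cv2.imwrite(f"pics/{n}6.png",s["color"]); 
    x,y=(270,130) if n=="side" else (335,190)
    ims.append(cv2.resize(s["color"][y:y+120,x:x+100],None,fx=4,fy=4,interpolation=cv2.INTER_CUBIC))
    print(n,blobs(s["color"],"blue",(300,150,80,60) if n=="side" else (350,205,70,70)))
    for phi in(-.698,-.6,-.5): print(phi,proj(n,[*(ctr+u*(36+85*np.cos(phi))),zs+18+85*np.sin(phi)])[0]-[x,y])
cv2.imwrite("pics/c6.png",np.hstack(ims)); print(status.read_clock())
```

```text
[ 547.11496626 -222.98038898  237.30504649] [ 0.56849165 -0.26173817  0.62844818]
0.7 fn 0.1 [-0.4  0.3 -0.2] lag [ 0.2 -0.5] 37.0
0.64 fn 0.1 [-0.9  0.6 -0.4] lag [ 0.1 -0.5] 37.25
0.58 fn -0.2 [-0.7  0.5 -0.6] lag [ 0.  -0.5] 37.5
0.52 fn 1.0 [0.8 0.1 1.2] lag [0.2 0.3] 37.75
0.46 fn 0.9 [-0.2 -0.3  1.1] lag [0.2 0.2] 38.0
0.4 fn 0.8 [-0.1 -0.7  1.2] lag [ 0.3 -0.2] 38.25
0.34 fn 1.4 [1.4 0.6 1.4] lag [ 0.2 -0.4] 38.5
0.28 fn 1.3 [-0.4 -0.2  1.4] lag [ 0.1 -0.5] 38.75
0.22 fn -0.2 [-0.3  0.5 -0.4] lag [ 0.  -0.5] 39.0
0.16 fn 0.3 [-0.2 -0.   0.3] lag [ 0.  -0.5] 39.25
0.1 fn 1.2 [-0.8  1.3  1. ] lag [-0.2 -0.7] 39.52
0.04 fn 0.5 [-0.4  1.1  0.4] lag [ 0.2 -0.5] 39.79
-0.02 fn 1.2 [-0.9  0.6  1.2] lag [ 0.3 -0.3] 40.06
-0.08 fn 0.4 [-0.4 -0.5  0.4] lag [ 0.3 -0.4] 40.33
-0.14 fn 0.2 [0.3 1.  0.4] lag [ 0.3 -0.3] 40.59
-0.2 fn 0.8 [0.1 0.9 1. ] lag [ 0.1 -0.4] 40.84
-0.26 fn 0.5 [-0.2  0.4  0.6] lag [-0.  -0.4] 41.09
-0.32 fn 0.7 [-0.3  0.9  1. ] lag [-0.1 -0.4] 41.34
-0.38 fn 1.3 [-0.1  0.5  1.6] lag [-0.2 -0.4] 41.59
-0.44 fn 2.3 [-0.2 -0.2  2.5] lag [-0.2 -0.4] 41.84
-0.5 fn 1.2 [
[... 286 characters left out ...]
43.34
-0.685 fn 3.2 [0.  0.2 4.2] lag [0.3 0.3] 43.59
-0.71 fn 5.7 [ 0.6 -2.1  5.6] lag [1.  1.3] 43.84
-0.735 fn 6.4 [ 0.  -2.2  6.7] lag [1.6 2. ] 44.09
-0.76 fn 9.2 [-0.6 -3.5  9.7] lag [2.5 3. ] 44.34
-0.785 fn 10.2 [-1.5 -4.4 10.6] lag [3.3 3.9] 44.59
-0.81 fn 13.4 [-0.9 -6.4 13.3] lag [4.2 4.9] 44.84
(-0.8100000000000005, np.float64(13.37936485832137))
side [((np.float64(335.81), np.float64(176.28)), [31, 24, 10, 6, 53])]
-0.698 [60.45296462 73.4635631 ]
-0.6 [60.27473439 70.33405906]
-0.5 [60.12612922 67.11402055]
top [((np.float64(389.9), np.float64(231.34)), [34, 21, 12, 12, 105])]
-0.698 [83.15080048 42.78809794]
-0.6 [85.27386516 41.81954352]
-0.5 [87.25480932 40.84717263]
47.3583
```

View pics/c6.png

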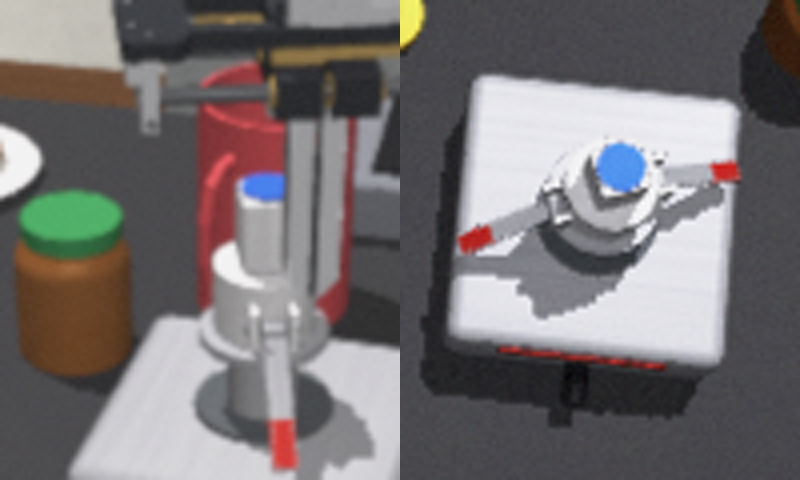

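Arm 2 stopped slightly earlier than arm 1, at a commanded -0.69 against -0.80. I'll fit both arm angles from the images.

Run:
```python
from arm import *
K={}
for n in("side","top"):
    s=imaging.snapshot(n);setcam(n,s)
im=s["color"]
print(blobs(im,"red",(340,195,90,75)))
side=cv2.imread("pics/side6.png"); print([b for b in blobs(side,"red",(325,225,30,25))])
top5=cv2.imread("pics/top5.png");top4=cv2.imread("pics/top4.png")
print("top5",blobs(top5,"red",(340,195,100,75)));print("top4",blobs(top4,"red",(340,195,100,75)))
def pr(phi,ang,s=71.5):
    u=np.array([np.cos(ang),np.sin(ang)]); return np.array([*(ctr+u*(36+s*np.cos(phi)-3*np.sin(phi))),zs+18+s*np.sin(phi)+3*np.cos(phi)])
for ang in(107.2,-72.8):
    for phi in(.72,.55,-.5,-.55,-.6,-.65,-.7,-.75): print(ang,phi,np.round(proj("top",pr(phi,adeg(ang)))[0],2),np.round(proj("side",pr(phi,adeg(ang)))[0],2))
```

```text
[((np.float64(416.0), np.float64(232.5)), [73, 36, 7, 4, 26]), ((np.float64(353.53), np.float64(249.26)), [10, 52, 8, 6, 34])]
[((np.float64(340.45), np.float64(240.51)), [12, 10, 7, 12, 65])]
top5 [((np.float64(423.21), np.float64(224.98)), [78, 26, 12, 9, 56]), ((np.float64(353.59), np.float64(249.24)), [10, 52, 8, 6, 34])]
top4 [((np.float64(422.77), np.float64(225.62)), [77, 27, 12, 8, 56]), ((np.float64(356.02), np.float64(242.22)), [11, 45, 10, 5, 41])]
107.2 0.72 [356.11 242.33] [341.15 205.42]
107.2 0.55 [353.11 243.79] [341.48 210.87]
107.2 -0.5 [350.11 249.37] [340.83 238.9 ]
107.2 -0.55 [350.63 249.43] [340.7  239.64]
107.2 -0.6 [351.21 249.48] [340.55 240.31]
107.2 -0.65 [351.84 249.5 ] [340.4  240.89]
107.2 -0.7 [352.52 249.5 ] [340.25 241.41]
107.2 -0.75 [353.25 249.48] [340.08 241.85]
-72.8 0.72 [420.34 225.37] [331.77 170.03]
-72.8 0.55 [422.44 225.49] [331.34 172.09]
-72.8 -0.5 [419.3  231.06] [330.64 196.02]
-72.8 -0.55 [418.53 231.46] [330.69 197.39]
-72.8 -0.6 [417.71 231.87] [330.76 198.76]
-72.8 -0.65 [416.85 232.29] [330.82 200.13]
-72.8 -0.7 [415.95 232.7 ] [330.9  201.49]
-72.8 -0.75 [415.01 233.12] [330.98 202.84]
```

Run:
```python
from arm import *
p=status.read_ee_pos()
manip.move_pose([400,180,340],quat(adeg(17.2)).tolist())
ims=[];B={}
for n in("side","top"):
    s=imaging.snapshot(n);setcam(n,s);cv2.imwrite(f"pics/{n}7.png",s["color"]); 
    x,y=(270,130) if n=="side" else (335,190)
    ims.append(cv2.resize(s["color"][y:y+120,x:x+100],None,fx=4,fy=4,interpolation=cv2.INTER_CUBIC))
    B[n]=blobs(s["color"],"blue",(300,150,80,60) if n=="side" else (350,205,70,70))[0][0]
    print(n,B[n],blobs(s["color"],"red",(325,225,30,25) if n=="side" else(340,195,90,75)))
print(tri(B).x)
t=tri({"top":(353.53,249.26),"side":blobs(cv2.imread("pics/side7.png"),"red",(325,225,30,25))[0][0]}); print("arm1 red",t.x,t.fun)
cv2.imwrite("pics/c7.png",np.hstack(ims)); print(status.read_clock())
```

```text
side (np.float64(340.36), np.float64(175.09)) [((np.float64(340.39), np.float64(240.48)), [12, 10, 7, 12, 66])]
top (np.float64(389.81), np.float64(231.3)) [((np.float64(416.0), np.float64(232.5)), [73, 36, 7, 4, 26]), ((np.float64(353.53), np.float64(249.26)), [10, 52, 8, 6, 34])]
[ 519.7162195  -151.69393422  244.26656756]
arm1 red [498.00660011 -65.99114112 119.98956011] [-0.00211888  0.10129464 -0.0810427  -0.02200231]
48.175
```

View pics/c7.png

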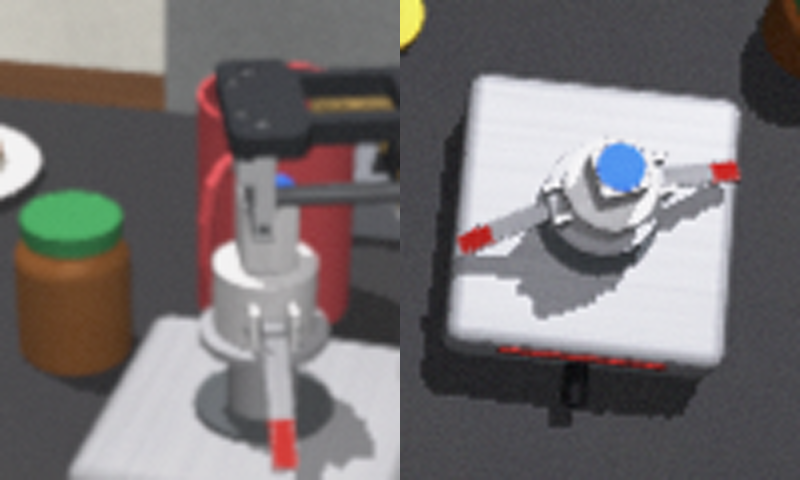

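View pics/side7.png

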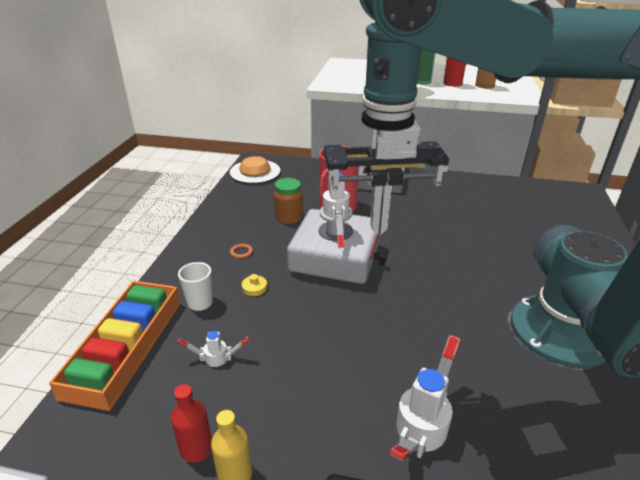

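Arm 1 triangulates to z=120, where fully down predicts 119. Arm 2's red end at (416.0,232.5) matches a predicted (415.9,232.7). Nothing else has moved and the gripper is clear, so I'm handing it in.

```bash
python3 -c "
from station import sign_off,status
print(status.read_ft_force()); sign_off()"
```

```text
[0.17387857 0.1730883  0.41072887]
the job is handed in; nothing more can be done
```

The middle-sized coupling is home on the spigot with both cam arms down. I let go and handed the job in at about 48 s on the robot's clock; it reports no verdict.

- **Seating:** The coupling went on with almost no side force. It met the plug at TCP z ≈ 229, and I pushed it down against about 11 N to a firm stop at z = 218. I pressed to at most 23 N there.
- **Arms:** I swung the +y arm down first, then the -y arm. Each turned at about 1–2 N and ended on a clear rise in force, 10.5 N for the first and 13.4 N for the second.
- **Final pictures:** Both red ends sit within measurement error of the fully-down position (about 40° below horizontal), and the coupling looks level on the flange. Nothing else visibly moved, and the gripper is clear with the wrist force near zero.

Some checks did not fully agree:
- **Earlier stop:** The second arm stopped about 0.1 rad earlier in commanded travel than the first.
- **Angle spread:** Angle fits for the first arm ranged from -0.62 (side camera) to -0.75 (top camera), against a nominal -0.70.
- **Likely cause:** A shift of 1–2 mm in the coupling within its play, plus fingertip shape, would explain both. I haven't confirmed that.
- **One view only:** The second arm's end is hidden from the side camera, so its angle rests on the top view and the feel of the stop.

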